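# Pack two tins in a sliding-cover meal case

### The job

Pack the meal case: slide its cover all the way back, set the blue tin flat on the floor of the open compartment, stack the yellow tin squarely on top of the blue one, and slide the cover fully shut over them. Set the tins down gently rather than dropping them, and leave the red tin and the other things on the bench where they are.

Things in the scene. Friction and masses are not known exactly. Their poses are not given: they have to be found in the camera images.
- case: the meal case, a green plastic box fixed to the bench; origin on the bench under the centre of its compartment, z up, the cover opens towards -y. 138 mm wide (x), from y = -199 to +69 mm. On the compartment's -y side is a closed deck, 130 mm long and 60 mm high, over which the open cover lies. Low guide rails 5 mm wide run along the outer edges, up to 69 mm above the bench.
- bay (a point): centre of the floor of the case's open-topped compartment, axes of the case. The compartment is 122 x 122 mm inside and 52 mm deep, with walls 8 mm thick; its floor is 8 mm and its rim 60 mm above the bench.
- cover (a joint): how far the clear, orange-framed cover has been slid open, in m: 0 fully shut, 0.122 fully open (cover all on the deck). It slides along -y of the case, stays where it is left and moves with 1 to 3 N. It starts shut or up to 12 mm ajar.
- rib (a point): middle of the orange rib on the cover, by which it is pushed either way or pinched; moves with the cover, axes of the case. Rib 80 mm long (x), 8 mm thick (y), standing 18 mm above the cover's panel (this point 9 mm above it). The panel is 4 mm thick, 126 x 128 mm, its top 64.5 mm above the bench. With the cover shut the rib is over the compartment's centre.
- tin_blue_c (a point): flat rectangular food tin with rounded edges, 95 (own x) x 60 (own y) x 24 mm tall, about 150 g, lying flat, its long side within 0.5 rad of world x at the start; this point is its centre, half-way up. Blue; goes at the bottom.
- tin_yellow_c (a point): flat rectangular food tin with rounded edges, 95 (own x) x 60 (own y) x 24 mm tall, about 150 g, lying flat, its long side within 0.5 rad of world x at the start; this point is its centre, half-way up. Yellow; goes on top of the blue one.
- tin_red_c (a point): flat rectangular food tin with rounded edges, 95 (own x) x 60 (own y) x 24 mm tall, about 150 g, lying flat, its long side within 0.5 rad of world x at the start; this point is its centre, half-way up. Red; stays where it is.
- can_a: standing food can with a white paper label, 74 mm across, 110 mm tall, origin under its centre; bystander
- can_b: standing food can with a green label, 74 mm across, 110 mm tall, origin under its centre; bystander
- jar: standing jar, 68 mm across, 100 mm tall, origin under its centre; bystander
- tape: cardboard-brown roll of tape lying flat, 90 mm across, 48 mm tall, origin under its centre; bystander
- notepad: notepad lying flat, 75 x 105 x 12 mm, origin under its centre; bystander
- marker: black marker with a red cap lying on the bench, about 125 mm long, 16 mm thick, origin under the middle of its black part; bystander
There are look-alikes about, which are no part of the job. Of the things that look like the part that bears tin_blue_c, take the one that is farthest to the robot's right at the start.

How it is judged:
By the outcome, as a careful person would: the job done as asked, in the order asked, and still so for the second after the job is handed in, with the robot touching nothing.
It also fails if it takes over 72 s, if anything falls off the work surface, if the arm or the gripper's body presses on something with over 40 N, if the wrist force passes 120 N, or if a joint passes its speed limit or range.

### The arm

A 6-joint arm with a two-finger parallel gripper is mounted at the origin on the work surface. World frame = base frame: x ahead of the robot, y to its left, z up, the work surface at z = 0. Lengths are in m, angles in rad, forces in N, time in s.
With the tool pointing down it reaches from about 0.325 to 0.775 m from the base axis. Payload 5.5 kg.
Tool frame: the origin (TCP) lies midway between the tips of the shut fingers; the grasp point (between the pads) lies 19 mm behind it; z points along the fingers, y is the direction in which the jaws open and shut (so a half turn about z gives the same grasp; the last joint's range is limited). The gripper opens to 88 mm and grips with 3 to 60 N. Pads are 20 mm wide; open, the fingers measure 115 mm over their backs; the gripper's body (75 mm by 178 mm) begins 61 mm behind the grasp point.
Start: joints at [-0.057, 0.091, 1.231, -0, 1.82, -0.057], TCP at [0.6, -0, 0.223] pointing down, gripper open.
Joint ranges: [-2.87, 2.87], [-0.86, 2.18], [0.17, 2.46], [-1.51, 4.65], [0.06, 2.69], [-2.65, 2.65]. Speed limits (rad/s): [2.57, 2.57, 3.01, 3.14, 3.14, 3.14].

### API

Orientations are given as a rotation vector (axis times angle).
In Python, from station import * gives the robot as it stands.
- The arm moves only by the shell command python3 -m crank 'ROWS'. ROWS is JSON, a list of rows, each an object of numbers: "fingers": the finger opening in mm, from 0 to 87.8; "x", "y", "z": the shift along the tool's x, y, z in mm; "wx", "wy", "wz": the turn, a rotation vector about the tool's x, y, z in rad. In form: [{"fingers": .., "x": .., "y": .., "z": .., "wx": .., "wy": .., "wz": ..}, ...]. A call has 1 to 10 rows; each row shifts and turns the commanded pose from where the row before left it, along the tool's axes as they then stand; what a row does not reach is not made up. A row lasts 1/8 s, in which the tool goes at most 62.5 mm and 10.7 degrees, less where a joint would pass 70% of its speed; a pose out of reach is approached as far as the arm can. A call is refused whole if a number of a shift passes 62.5 or a number of a turn 0.188, either way. A call with a gripper value outside its range is refused whole. The fingers move at their own pace and stop on an object; the grip force is fixed at half the most. Time passes only in rows, so rows that do not move let the fingers close. It gives the time, the measured TCP pose, the force and the opening at its end, in the units of the state.
- get_state(): the state, without advancing time (a new reading comes with each control period).
- grab_frame(name): name is "scene" or "side" or "wrist"; returns a dict with "color" (420x560x3 uint8, red, green, blue), "intrinsics" (3x3 intrinsics, pixels), "R" (3x3) and "t" (3): a world point X has camera coordinates R X + t; the wrist camera has in their place "mount" (4x4, takes a point from camera to tool coordinates, whose origin is the TCP and whose axes are the flange's). Camera axes: x right, y down, z forward; pixel columns grow to the right and rows downward; lengths in m; the calibration is good to about 2 mm. A picture is of the moment at which its call begins: read the wrist's pose just before it. There is no depth.
- close_job(): hands the job in, once; it reports no verdict.
Trained networks look in the newest picture that a camera, given by its name, has taken for a name from the list of things; names that differ only in an ending like _2 or _b are one class to them, and where a whole thing is asked for, a point or a joint stands for the part that bears it (a point fixed in the world has none). Each returns a list of dicts, best first, with "conf" (0 to 1); they miss things now and then, are a little off and sometimes report something else, mostly with a low value. They report only what shows in the picture. A call takes as long as a camera call. They do not tell look-alikes from the thing itself.
- silhouettes(camera, query): "mask" (420x560 bool, what is visible of it) and "rect" ([left, top, right, bottom] in pixels, round what is visible of it).
- place_of(camera, query): "position" ([column, row] in pixels: a listed point, or the origin of a listed thing).
The state is a dict: "clock": time; "q": joint angles; "joint_velocities": joint speeds; "joint_efforts": joint torques, N m; "ee_pos": TCP position; "eef_rot": TCP orientation; "ft_force": force on the tool from outside, world axes, zero at the start; "ft_torque": the same for the moment, N m; "width": finger opening in m.
Only numpy, scipy, OpenCV 4.12 (cv2) and the standard library are available. Lean on these libraries where they do the work, as an engineer would, in place of code of your own. Each camera call takes 0.05 s, during which the arm holds its last target. There are 200 camera calls.

## Working session

There is one attempt and no reset: what is moved stays moved. The work goes in short steps, Python scripts to look and compute and a shell command to move; the robot and the scene stay as the last step left them, time stands still between calls to the robot, and variables do not carry over. Pictures are saved under pics/ and viewed, about 8 in all and at most 12, crops included, and the job is handed in when it is done.

```bash
ls; mkdir -p pics
python3 - <<'E'
from station import *
import cv2,numpy as np
s=get_state();print(s['clock'],s['ee_pos'],s['eef_rot'],s['width'],s['ft_force'])
ims=[]
for c in ['scene','side']:
    f=grab_frame(c);ims.append(f['color'])
    print(c,f['intrinsics'].tolist(),f['R'].tolist(),f['t'].tolist())
    for n in ['tin_blue_c','tin_yellow_c','tin_red_c','rib','bay','case']:
        print(c,n,[(np.round(d['position']).tolist(),round(d['conf'],2)) for d in place_of(c,n)])
cv2.imwrite('pics/a.png',ims[0][...,::-1]);cv2.imwrite('pics/b.png',ims[1][...,::-1])
E
```

```text
pics
0.0 [5.99702910e-01 1.23344982e-05 2.21507270e-01] [-2.22042699e+00 -2.22041301e+00  2.08438685e-03] 0.08779097412162651 [-0.11997042  0.26057229  0.05781677]
scene [[398.0777001236063, 0.0, 278.51939761078097], [0.0, 398.0777001236063, 210.23347517362046], [0.0, 0.0, 1.0]] [[0.6813573145728766, 0.7318264706575748, 0.013499137858242846], [0.49599343430911663, -0.4480682616387961, -0.7437911978735937], [-0.5382775520122368, 0.5134830569326169, -0.6682757119953177]] [-0.41532979483480287, -0.1332412846767605, 1.298920289328462]
scene tin_blue_c [([400.0, 208.0], 0.87), ([336.0, 162.0], 0.71), ([283.0, 215.0], 0.59), ([390.0, 252.0], 0.26), ([314.0, 342.0], 0.21)]
scene tin_yellow_c [([332.0, 242.0], 0.64)]
scene tin_red_c [([349.0, 198.0], 0.61)]
scene rib [([206.0, 271.0], 0.74)]
scene bay [([264.0, 373.0], 0.46)]
scene case [([217.0, 290.0], 0.68), ([264.0, 375.0], 0.62), ([206.0, 270.0], 0.45)]
side [[524.9812551059915, 0.0, 290.1800201807661], [0.0, 524.9812551059915, 218.10346521554678], [0.0, 0.0, 1.0]] [[0.9981899245269732, -0.054472537156517085, -0.025487590481792992], [-0.051544983960272635, -0.5565589966053537, -0.8292075722798102], [0.030983692507042443, 0.8290204014337489, -0.5583593688703138]] [-0.47007715503172315, 0.16956250015493263, 1.3191880567591912]
side tin_blue_c [([184.0, 206.0], 0.9), ([336.0, 183.0], 0.72), ([252.0, 184.0], 0.68), ([282.0, 234.0], 0.59), ([315.0, 311.0], 0.54)]
side tin_yellow_c [([341.0, 226.0], 0.56)]
side tin_red_c [([301.0, 196.0], 0.88)]
side rib [([317.0, 291.0], 0.78), ([280.0, 233.0], 0.29)]
side bay []
side case [([315.0, 311.0], 0.66)]
```

View pics/a.png

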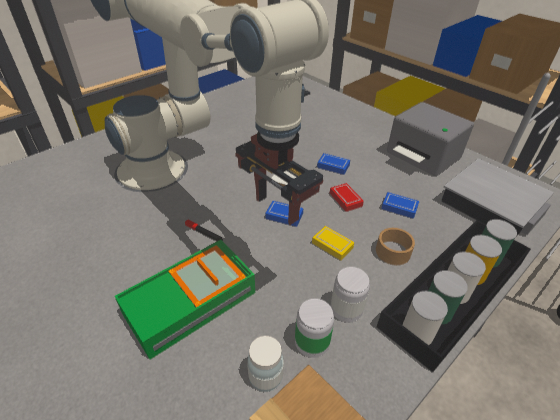

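View pics/b.png

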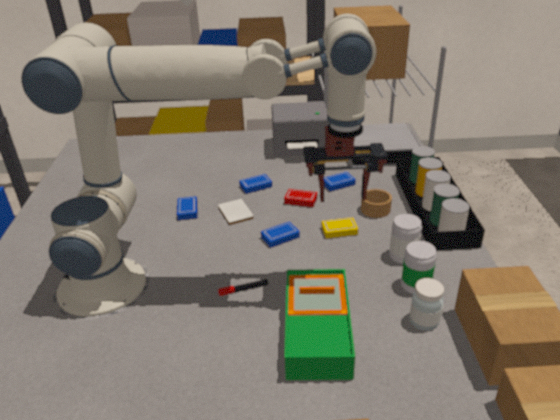

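The scene view has blue tins at (334,162), (284,213) and (400,204). The side view has four, at (186,207), (256,184), (340,181) and (281,234). In the side view, image-down is world -y (the robot's right), so the lowest one, (281,234), should be the one meant. I'll triangulate to check and enlarge a crop.

```bash
cat > h.py <<'E'
from station import *
import cv2,numpy as np
from scipy.optimize import minimize,least_squares
from scipy.spatial.transform import Rotation as Ro
def cam(f,s=None):
    if 'R' in f: R,t=np.array(f['R']),np.array(f['t'])
    else:
        T=np.eye(4);T[:3,:3]=Ro.from_rotvec(s['eef_rot']).as_matrix();T[:3,3]=s['ee_pos']
        M=np.linalg.inv(T@np.array(f['mount']));R,t=M[:3,:3],M[:3,3]
    return np.array(f['intrinsics']),R,t
def proj(c,X):
    K,R,t=c;p=(np.atleast_2d(X)@R.T+t)@K.T
    return p[:,:2]/p[:,2:]
def tri(c1,p1,c2,p2):
    P=[c[0]@np.c_[c[1],c[2]] for c in (c1,c2)]
    X=cv2.triangulatePoints(P[0],P[1],np.float64(p1).reshape(2,1),np.float64(p2).reshape(2,1))[:,0]
    X=X[:3]/X[3];return X,np.abs(proj(c1,X)[0]-p1).max()
def ray(c,p,z):
    K,R,t=c;d=R.T@np.linalg.inv(K)@[p[0],p[1],1];o=-R.T@t
    return o+d*(z-o[2])/d[2]
def box(x0,x1,y0,y1,z0,z1): return np.array([[a,b,c] for a in(x0,x1) for b in(y0,y1) for c in(z0,z1)])
TIN=box(-.0475,.0475,-.03,.03,0,.024)
CASE=np.r_[box(-.069,.069,-.199,.069,0,.06),box(-.069,.069,-.199,.069,.06,.069)]
def place(B,v): 
    c,s=np.cos(v[2]),np.sin(v[2]);return B@np.array([[c,s,0],[-s,c,0],[0,0,1]])+[v[0],v[1],v[3] if len(v)>3 else 0]
def iou(B,v,views):
    r=0
    for c,m in views:
        im=np.zeros((420*4,560*4),np.uint8);h=cv2.convexHull(np.float32(proj(c,place(B,v))*4+1.5)).astype(np.int32)
        cv2.fillConvexPoly(im,h,1);im=cv2.resize(im*255,(560,420),interpolation=cv2.INTER_AREA)/255.
        r+=np.minimum(im,m).sum()/np.maximum(im,m).sum()
    return r/len(views)
def fit(B,v0,views):
    best=None
    for y in ([-.4,-.15,.15,.4]):
        v=np.array(v0,float);v[2]+=y;k=len(v)
        S=np.vstack([v]+[v+np.eye(k)[i]*[.01,.01,.15,.01][i] for i in range(k)])
        r=minimize(lambda q:-iou(B,q,views),v,method='Nelder-Mead',options=dict(initial_simplex=S,xatol=2e-4,fatol=1e-4))
        if best is None or r.fun<best.fun: best=r
    return best.x,-best.fun
def mask(name,q,p):
    for d in silhouettes(name,q):
        l,t,r,b=d['rect']
        if l-4<=p[0]<=r+4 and t-4<=p[1]<=b+4 and d['conf']>.3: return d['mask'].astype(float)
E
python3 - <<'E'
from h import *
fs,fd=grab_frame('scene'),grab_frame('side');cs,cd=cam(fs),cam(fd)
A=[d['position'] for d in place_of('scene','tin_blue_c')];B=[d['position'] for d in place_of('side','tin_blue_c')]
for p in A:
  for q in B:
    X,e=tri(cs,p,cd,q)
    if e<4 and -.02<X[2]<.05: print('blue',np.round(p),np.round(q),X.round(3),round(e,1))
print('side rays z=.012',[(np.round(q).tolist(),ray(cd,q,.012)[:2].round(3).tolist()) for q in B])
for n in ['tin_yellow_c','tin_red_c','rib']:
    p,q=place_of('scene',n)[0]['position'],place_of('side',n)[0]['position'];print(n,tri(cs,p,cd,q))
for n,a,b in [('tin_blue_c',(284,213),(281,234)),('tin_yellow_c',(332,242),(341,226)),('tin_red_c',(349,198),(301,196)),('case',(190,300),(315,320))]:
    V=[(c,m) for c,m in ((cs,mask('scene',n,a)),(cd,mask('side',n,b))) if m is not None]
    v0=ray(cd,b,.012)
    if n=='case': print(n,len(V),fit(CASE,[*v0[:2],0],V))
    else: print(n,len(V),[m.sum() for c,m in V],fit(TIN,[*v0[:2],0,0],V))
for o in ['can_a','jar','tape','notepad','marker']:
    print(o,[(np.round(ray(cd,d['position'],0)[:2],3).tolist(),round(d['conf'],2)) for d in place_of('side',o)])
I=np.hstack([cv2.resize(fs['color'][150:260,240:430],None,fx=2,fy=2.2),cv2.resize(fd['color'][160:281,160:370],None,fx=2,fy=2)])
cv2.imwrite('pics/c.png',I[...,::-1])
E
```

```text
blue [334. 159.] [254. 186.] [0.377 0.469 0.002] 4.0
blue [400. 208.] [336. 184.] [ 0.649  0.463 -0.011] 0.9
blue [284. 215.] [282. 235.] [0.457 0.161 0.011] 0.4
side rays z=.012 [([181.0, 206.0], [0.158, 0.337]), ([336.0, 184.0], [0.644, 0.426]), ([282.0, 235.0], [0.457, 0.161]), ([254.0, 186.0], [0.38, 0.436]), ([375.0, 210.0], [0.738, 0.262])]
tin_yellow_c (array([0.62234224, 0.18809292, 0.01079459]), np.float64(1.7491512714968565))
tin_red_c (array([0.52670525, 0.35575545, 0.00586928]), np.float64(0.9896624349791807))
rib (array([ 0.52428393, -0.13970033,  0.0692055 ]), np.float64(1.076564957134451))
tin_blue_c 2 [np.float64(488.0), np.float64(654.0)] (array([ 0.45144611,  0.16910878,  0.45846522, -0.00432859]), np.float64(0.7945522875433384))
tin_yellow_c 2 [np.float64(763.0), np.float64(585.0)] (array([ 0.62065045,  0.18893397,  0.09815278, -0.00664809]), np.float64(0.8741694857262113))
tin_red_c 1 [np.float64(506.0)] (array([ 0.52531253,  0.38334827, -0.3129696 , -0.02019381]), np.float64(0.9445606462627772))
case 1 (array([ 0.52556393, -0.13212032, -0.06586095]), np.float64(0.9782795003479292))
can_a [([0.774, 0.053], 0.84), ([0.78, -0.069], 0.74), ([0.751, 0.274], 0.63)]
jar [([0.763, -0.179], 0.57)]
tape [([0.745, 0.277], 0.77)]
notepad [([0.321, 0.301], 0.72)]
marker [([0.37, -0.025], 0.8), ([0.768, 0.041], 0.45)]
```

View pics/c.png

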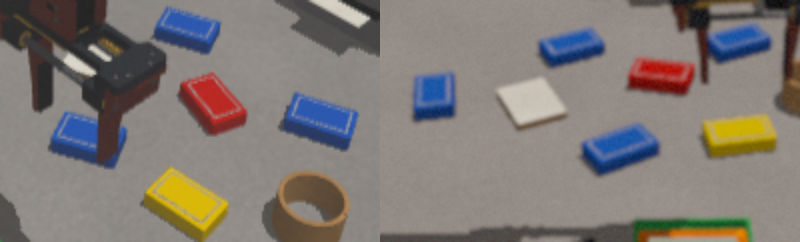

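The enlarged crop confirms it. The blue tin at scene (284,213) / side (281,234), world (0.457, 0.161), has the smallest y of the four, the others being at y ≈ 0.34 to 0.46, so it is the one farthest right. Next I'll turn the gripper and move over the case for a wrist look.

```bash
python3 -m crank '[{"wz":0.182},{"wz":0.182},{"wz":0.182},{"wz":0.182},{"wz":0.182},{"wz":0.182},{"wz":0.182},{"wz":0.182},{"wz":0.182}]'
python3 -m crank '[{"x":-30,"y":40},{"x":-35,"y":50},{},{}]'
python3 - <<'E'
from h import *
s=get_state();f=grab_frame('wrist');print(s['clock'],s['ee_pos'],s['eef_rot'],s['q'],np.array(f['mount']).round(3).tolist())
c=cam(f,s)
for n in ['rib','bay','case']: print(n,[(np.round(d['position']).tolist(),round(d['conf'],2)) for d in place_of('wrist',n)])
cs=cam(grab_frame('scene'));m1=mask('scene','case',(190,300))
cd=cam(grab_frame('side'));m2=mask('side','case',(315,320))
V=[(q,m) for q,m in((cs,m1),(cd,m2)) if m is not None]
v,i=fit(CASE,[.525,-.132,-.066],V);print(len(V),v,i)
im=f['color'].copy()
P=np.array([[x,y,.069] for x,y in ((-.069,.069),(.069,.069),(.069,-.199),(-.069,-.199))])
Q=np.array([[x,y,.0645] for x,y in ((-.04,.0),(.04,0))])
for X,k in((P,(255,0,0)),(Q,(255,0,255))):
    cv2.polylines(im,[proj(c,place(X,v)).astype(np.int32)],True,k,1)
cv2.imwrite('pics/d.png',im[...,::-1])
E
```

```text
1.85 [ 6.00026448e-01 -3.49000860e-06  2.22627439e-01] [-2.22145327e+00 -2.22142627e+00 -1.80002898e-05] [-5.67062691e-02  9.11209623e-02  1.23068446e+00  1.04687982e-05
  1.81978139e+00 -5.66915340e-02] [[0.0, -0.968, -0.252, 0.069], [1.0, 0.001, -0.002, 0.0], [0.002, -0.252, 0.968, -0.161], [0.0, 0.0, 0.0, 1.0]]
rib [([206.0, 334.0], 0.63)]
bay []
case [([214.0, 285.0], 0.63)]
2 [ 0.52635724 -0.13199945 -0.06545113] 0.9815046369036959validation failed for argument at $[0]...
validation failed for argument at $[0]...
```

View pics/d.png

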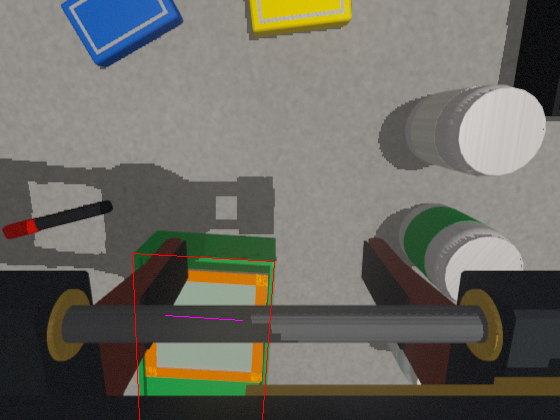

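The wrist view shows the fitted case outline lying on the case's top edges, with case (0.526, -0.132) and yaw -0.065. The blue tin is at (120,25) and the yellow at (300,10). The moves were refused, so I'll send rows with every field filled in.

```bash
python3 -m crank '[{"fingers":50,"x":0,"y":0,"z":0,"wx":0,"wy":0,"wz":0.182},{"fingers":50,"x":0,"y":0,"z":0,"wx":0,"wy":0,"wz":0.182},{"fingers":50,"x":0,"y":0,"z":0,"wx":0,"wy":0,"wz":0.182},{"fingers":50,"x":0,"y":0,"z":0,"wx":0,"wy":0,"wz":0.182},{"fingers":50,"x":0,"y":0,"z":0,"wx":0,"wy":0,"wz":0.182},{"fingers":50,"x":0,"y":0,"z":0,"wx":0,"wy":0,"wz":0.182},{"fingers":50,"x":0,"y":0,"z":0,"wx":0,"wy":0,"wz":0.182},{"fingers":50,"x":0,"y":0,"z":0,"wx":0,"wy":0,"wz":0.182},{"fingers":50,"x":0,"y":0,"z":0,"wx":0,"wy":0,"wz":0.182}]'
python3 -m crank '[{"fingers":50,"x":-40,"y":45,"z":0,"wx":0,"wy":0,"wz":0},{"fingers":50,"x":-40,"y":45,"z":0,"wx":0,"wy":0,"wz":0},{"fingers":50,"x":0,"y":0,"z":0,"wx":0,"wy":0,"wz":0},{"fingers":50,"x":0,"y":0,"z":0,"wx":0,"wy":0,"wz":0}]'
python3 - <<'E'
from h import *
s=get_state();f=grab_frame('wrist');print(s['clock'],s['ee_pos'],s['eef_rot'],s['q'],s['ft_force'])
c=cam(f,s);im=f['color'].copy();v=[.5264,-.132,-.0655]
D=[place_of('wrist',n) for n in ('rib','tin_blue_c','tin_yellow_c')]
print([[(np.round(d['position']).tolist(),round(d['conf'],2)) for d in q] for q in D])
if D[0]: print('rib',ray(c,D[0][0]['position'],.0735))
P=np.array([[x,y,.069] for x,y in ((-.069,.069),(.069,.069),(.069,-.199),(-.069,-.199))])
cv2.polylines(im,[proj(c,place(P,v)).astype(np.int32)],True,(255,0,0),1)
cv2.imwrite('pics/e.png',im[...,::-1])
E
```

```text
clock: 3.38
ee_pos: [0.6, 0.0, 0.2226]
eef_rot: [-3.139, 0.115, 0.0]
ft_force: [-0.2, -0.4, 0.4]
width: 0.0501
clock: 3.88
ee_pos: [0.5144, -0.0844, 0.223]
eef_rot: [-3.139, 0.106, -0.002]
ft_force: [0.6, 0.5, -0.6]
width: 0.05
3.875 [ 0.51437753 -0.08438809  0.22296352] [-3.13948794e+00  1.06380820e-01 -1.63213801e-03] [-2.28217884e-01 -1.21709378e-01  1.44077830e+00  5.13511253e-04
  1.82156253e+00  1.41044972e+00] [ 0.57539017  0.50731507 -0.58041478]
[[([338.0, 178.0], 0.61)], [([61.0, 250.0], 0.72)], [([11.0, 98.0], 0.73)]]
rib [ 0.52599792 -0.14255236  0.0735    ]
```

View pics/e.png

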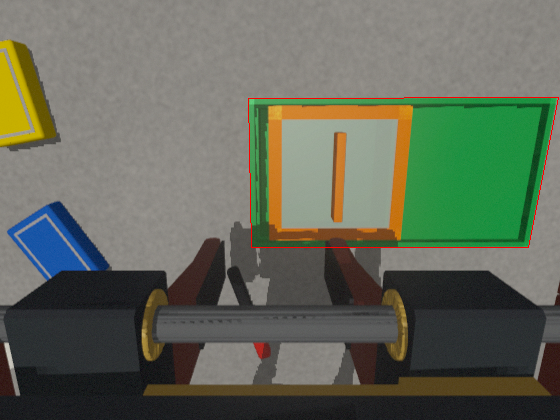

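The wrist view shows the cover about 10 mm ajar with the rib at (338,178), and the outline fits. The rib is at (0.526, -0.142), which agrees with the two-view result. Now I'll pinch it.

```bash
python3 -m crank '[{"fingers":50,"x":15.5,"y":57,"z":40,"wx":0,"wy":0,"wz":0},{"fingers":40,"x":0,"y":0,"z":50,"wx":0,"wy":0,"wz":0},{"fingers":40,"x":0,"y":0,"z":35,"wx":0,"wy":0,"wz":0},{"fingers":40,"x":0,"y":0,"z":20,"wx":0,"wy":0,"wz":0},{"fingers":40,"x":0,"y":0,"z":6,"wx":0,"wy":0,"wz":0},{"fingers":40,"x":0,"y":0,"z":0,"wx":0,"wy":0,"wz":0},{"fingers":40,"x":0,"y":0,"z":0,"wx":0,"wy":0,"wz":0}]'
python3 -m crank '[{"fingers":4,"x":0,"y":0,"z":0,"wx":0,"wy":0,"wz":0},{"fingers":4,"x":0,"y":0,"z":0,"wx":0,"wy":0,"wz":0},{"fingers":4,"x":0,"y":0,"z":0,"wx":0,"wy":0,"wz":0},{"fingers":4,"x":0,"y":0,"z":0,"wx":0,"wy":0,"wz":0}]'
```

```text
clock: 4.95
ee_pos: [0.5253, -0.1353, 0.0785]
eef_rot: [3.139, -0.105, 0.005]
ft_force: [-0.1, 1.0, 0.6]
width: 0.0397
clock: 5.45
ee_pos: [0.5245, -0.1355, 0.077]
eef_rot: [3.139, -0.106, 0.001]
ft_force: [-0.1, -1.4, 1.3]
width: 0.0078
```

```bash
python3 -m crank '[{"fingers":20,"x":0,"y":0,"z":0,"wx":0,"wy":0,"wz":0},{"fingers":20,"x":0,"y":0,"z":6,"wx":0,"wy":0,"wz":0},{"fingers":4,"x":0,"y":0,"z":0,"wx":0,"wy":0,"wz":0},{"fingers":4,"x":0,"y":0,"z":0,"wx":0,"wy":0,"wz":0},{"fingers":4,"x":0,"y":15,"z":0,"wx":0,"wy":0,"wz":0},{"fingers":4,"x":0,"y":25,"z":0,"wx":0,"wy":0,"wz":0},{"fingers":4,"x":0,"y":25,"z":0,"wx":0,"wy":0,"wz":0},{"fingers":4,"x":0,"y":20,"z":0,"wx":0,"wy":0,"wz":0},{"fingers":4,"x":0,"y":15,"z":0,"wx":0,"wy":0,"wz":0},{"fingers":4,"x":0,"y":8,"z":0,"wx":0,"wy":0,"wz":0}]'
python3 -m crank '[{"fingers":4,"x":0,"y":6,"z":0,"wx":0,"wy":0,"wz":0},{"fingers":4,"x":0,"y":4,"z":0,"wx":0,"wy":0,"wz":0},{"fingers":4,"x":0,"y":0,"z":0,"wx":0,"wy":0,"wz":0}]'
```

```text
clock: 6.7
ee_pos: [0.5168, -0.2437, 0.0699]
eef_rot: [-3.139, 0.106, 0.001]
ft_force: [1.8, 2.0, -6.4]
width: 0.0077
clock: 7.08
ee_pos: [0.5162, -0.2531, 0.07]
eef_rot: [3.139, -0.106, -0.001]
ft_force: [1.3, -1.2, -10.2]
width: 0.0076
```

```bash
python3 -m crank '[{"fingers":4,"x":0,"y":2,"z":0,"wx":0,"wy":0,"wz":0},{"fingers":4,"x":0,"y":1.5,"z":0,"wx":0,"wy":0,"wz":0},{"fingers":4,"x":0,"y":0,"z":0,"wx":0,"wy":0,"wz":0}]'
```

```text
clock: 7.45
ee_pos: [0.5162, -0.2532, 0.07]
eef_rot: [-3.134, 0.102, 0.002]
ft_force: [1.9, 10.6, -7.6]
width: 0.0078
```

The cover is at its stop, with 10.6 N pushing back. I'll release it and go look at the blue tin.

```bash
python3 -m crank '[{"fingers":30,"x":0,"y":-2,"z":0,"wx":0,"wy":0,"wz":0},{"fingers":30,"x":0,"y":0,"z":-20,"wx":0,"wy":0,"wz":0},{"fingers":87,"x":0,"y":0,"z":-60,"wx":0,"wy":0,"wz":0},{"fingers":87,"x":0,"y":0,"z":-60,"wx":0,"wy":0,"wz":0},{"fingers":87,"x":-17,"y":-58,"z":0,"wx":0,"wy":0,"wz":0},{"fingers":87,"x":-17,"y":-58,"z":0,"wx":0,"wy":0,"wz":0},{"fingers":87,"x":-17,"y":-58,"z":0,"wx":0,"wy":0,"wz":0},{"fingers":87,"x":-17,"y":-58,"z":0,"wx":0,"wy":0,"wz":0},{"fingers":87,"x":-17,"y":-58,"z":0,"wx":0,"wy":0,"wz":0},{"fingers":87,"x":-17,"y":-58,"z":0,"wx":0,"wy":0,"wz":0}]'
python3 -m crank '[{"fingers":87,"x":-16,"y":-58,"z":0,"wx":0,"wy":0,"wz":0},{"fingers":87,"x":0,"y":0,"z":0,"wx":0,"wy":0,"wz":0},{"fingers":87,"x":0,"y":0,"z":0,"wx":0,"wy":0,"wz":0}]'
cat >> h.py <<'E'
def shift(s,target,yaw=None):
    R=Ro.from_rotvec(s['eef_rot']).as_matrix();y=np.arctan2(R[1,0],R[0,0])
    print('TCP',s['ee_pos'].round(4),'yaw',round(y,3))
    if yaw is not None:
        w=y-yaw;print('wz',round(w,3));R=R@Ro.from_rotvec([0,0,w]).as_matrix()
    print('after turn: tool mm',(R.T@(np.array(target)-s['ee_pos'])*1000).round(1))
def tinfit(name,col_q,v0):
    s=get_state();f=grab_frame('wrist');c=cam(f,s)
    p=proj(c,[v0[0],v0[1],.012])[0];m=mask('wrist',col_q,p)
    d=place_of('wrist',col_q);print('net',[(np.round(q['position']).tolist(),round(q['conf'],2),ray(c,q['position'],v0[3]+.012)[:2].round(4).tolist()) for q in d])
    v=None
    if m is not None:
        B=TIN+[0,0,v0[3]];v,i=fit(B,v0[:3],[(c,m)]);print('fit',np.round(v,4),i)
        im=f['color'].copy();cv2.polylines(im,[cv2.convexHull(np.float32(proj(c,place(B,v)))).astype(np.int32)],True,(255,0,0),1)
    else: im=f['color']
    cv2.imwrite(f'pics/{name}.png',im[...,::-1]);return s,v
E
python3 - <<'E'
from h import *
s,v=tinfit('f','tin_blue_c',[.457,.161,.4,0])
print(s['clock'])
if v is not None: shift(s,[v[0],v[1],.004],v[2])
E
```

```text
clock: 8.7
ee_pos: [0.4378, 0.101, 0.214]
eef_rot: [-3.139, 0.107, -0.009]
ft_force: [0.6, 1.0, 0.0]
width: 0.0869
clock: 9.07
ee_pos: [0.4263, 0.1582, 0.2127]
eef_rot: [-3.14, 0.105, -0.005]
ft_force: [-0.3, 0.5, -0.4]
width: 0.0869
net [([8.0, 238.0], 0.84, [0.3857, 0.4552]), ([262.0, 157.0], 0.7, [0.4556, 0.169]), ([150.0, 387.0], 0.57, [0.1809, 0.3299])]
fit [0.4543 0.166  0.4728] 0.9733675301500632
9.075
TCP [0.4263 0.1582 0.2127] yaw -0.067
wz -0.54
after turn: tool mm [ 27.8   5.5 208.8]
```

View pics/f.png

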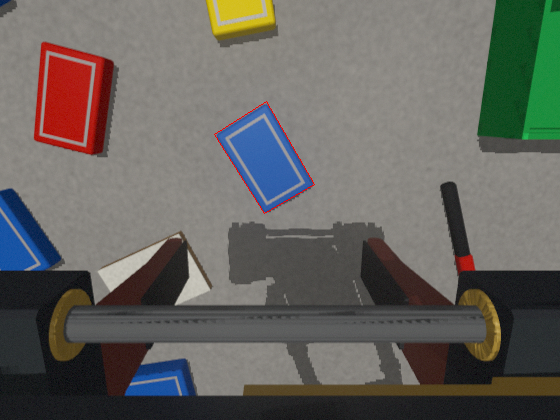

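The picture shows the fit outline lying exactly on the blue tin at (265,157). I'll turn, descend and grasp.

```bash
python3 -m crank '[{"fingers":87,"x":0,"y":0,"z":30,"wx":0,"wy":0,"wz":-0.18},{"fingers":87,"x":0,"y":0,"z":30,"wx":0,"wy":0,"wz":-0.18},{"fingers":87,"x":0,"y":0,"z":0,"wx":0,"wy":0,"wz":-0.18},{"fingers":87,"x":27,"y":5,"z":40,"wx":0,"wy":0,"wz":0},{"fingers":87,"x":0,"y":0,"z":50,"wx":0,"wy":0,"wz":0},{"fingers":87,"x":0,"y":0,"z":30,"wx":0,"wy":0,"wz":0},{"fingers":87,"x":0,"y":0,"z":0,"wx":0,"wy":0,"wz":0}]'
python3 - <<'E'
from h import *
s=get_state();shift(s,[.4543,.166,.003],.4728)
E
```

```text
clock: 10.1
ee_pos: [0.4507, 0.1646, 0.028]
eef_rot: [3.055, 0.732, -0.009]
ft_force: [0.0, 0.0, -0.5]
width: 0.0873
TCP [0.4507 0.1646 0.028 ] yaw 0.47
wz -0.002
after turn: tool mm [ 4.   0.4 24.9]
```

```bash
python3 -m crank '[{"fingers":87,"x":4,"y":0,"z":15,"wx":0,"wy":0,"wz":0},{"fingers":87,"x":0,"y":0,"z":9,"wx":0,"wy":0,"wz":0},{"fingers":57,"x":0,"y":0,"z":0,"wx":0,"wy":0,"wz":0},{"fingers":52,"x":0,"y":0,"z":0,"wx":0,"wy":0,"wz":0},{"fingers":52,"x":0,"y":0,"z":0,"wx":0,"wy":0,"wz":0},{"fingers":52,"x":0,"y":0,"z":0,"wx":0,"wy":0,"wz":0}]'
python3 -c "
from h import *
s=get_state();shift(s,[.525,-.1315,.15],-.067)"
```

```text
clock: 10.85
ee_pos: [0.4561, 0.1684, 0.0073]
eef_rot: [3.054, 0.736, 0.002]
ft_force: [0.3, 0.6, 2.2]
width: 0.0595
TCP [0.4561 0.1684 0.0073] yaw 0.473
wz 0.54
after turn: tool mm [  89.   294.6 -142.7]
```

```bash
python3 -m crank '[{"fingers":52,"x":0,"y":0,"z":-20,"wx":0,"wy":0,"wz":0},{"fingers":52,"x":0,"y":0,"z":-50,"wx":0,"wy":0,"wz":0.18},{"fingers":52,"x":0,"y":0,"z":-50,"wx":0,"wy":0,"wz":0.18},{"fingers":52,"x":0,"y":0,"z":-25,"wx":0,"wy":0,"wz":0.18},{"fingers":52,"x":15,"y":45,"z":0,"wx":0,"wy":0,"wz":0},{"fingers":52,"x":15,"y":50,"z":0,"wx":0,"wy":0,"wz":0},{"fingers":52,"x":15,"y":50,"z":0,"wx":0,"wy":0,"wz":0},{"fingers":52,"x":15,"y":50,"z":0,"wx":0,"wy":0,"wz":0},{"fingers":52,"x":15,"y":50,"z":0,"wx":0,"wy":0,"wz":0},{"fingers":52,"x":15,"y":48,"z":0,"wx":0,"wy":0,"wz":0}]'
python3 -m crank '[{"fingers":52,"x":0,"y":0,"z":0,"wx":0,"wy":0,"wz":0},{"fingers":52,"x":0,"y":0,"z":0,"wx":0,"wy":0,"wz":0}]'
python3 - <<'E'
from h import *
s=get_state();f=grab_frame('wrist');c=cam(f,s)
shift(s,[.5265,-.132,.10],-.066)
im=f['color'].copy()
P=np.array([[x,y,.069] for x,y in ((-.069,.069),(.069,.069),(.069,-.199),(-.069,-.199))])
I=np.array([[x,y,.06] for x,y in ((-.061,.061),(.061,.061),(.061,-.061),(-.061,-.061))])
for X in(P,I): cv2.polylines(im,[proj(c,place(X,[.5264,-.132,-.0655])).astype(np.int32)],True,(255,0,0),1)
cv2.imwrite('pics/g.png',im[...,::-1])
E
```

```text
clock: 12.1
ee_pos: [0.5259, -0.1318, 0.1514]
eef_rot: [-3.14, 0.106, 0.0]
ft_force: [1.1, 0.5, 0.0]
width: 0.0597
clock: 12.35
ee_pos: [0.5256, -0.1296, 0.1512]
eef_rot: [-3.139, 0.106, 0.001]
ft_force: [-0.2, -0.2, -1.4]
width: 0.0601
TCP [ 0.5256 -0.1296  0.1512] yaw -0.067
wz -0.001
after turn: tool mm [ 1.1  2.4 51.2]
```

View pics/g.png

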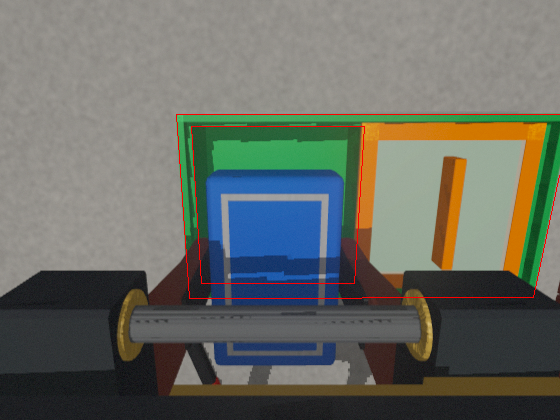

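The picture shows the blue tin held squarely (centre about (275,265)), the cover fully on the deck and the compartment outline fitting. I'll work out the tin's offset in the grip, then lower it.

```bash
python3 -m crank '[{"fingers":52,"x":0,"y":2.4,"z":40,"wx":0,"wy":0,"wz":0},{"fingers":52,"x":0,"y":0,"z":0,"wx":0,"wy":0,"wz":0}]'
python3 - <<'E'
from h import *
s=get_state();f=grab_frame('wrist');c=cam(f,s);m=mask('wrist','tin_blue_c',proj(c,[*s['ee_pos'][:2],s['ee_pos'][2]+.012])[0])
from h import *
shift(s,[.5264,-.132,.02],-.0655)
if m is not None:
    r,q=np.nonzero(m);print(r.min(),r.max(),q.min(),q.max())
    z=s['ee_pos'][2]-.0073+.024
    R=Ro.from_rotvec(s['eef_rot']).as_matrix()
    for p in ((q.mean(),r.min()),(q.mean(),r.max()),):
        print((R.T@(ray(c,p,z)-s['ee_pos'])*1000).round(1))
E
```

```text
clock: 12.65
ee_pos: [0.5237, -0.1306, 0.1084]
eef_rot: [-3.138, 0.103, 0.01]
ft_force: [-1.2, -0.2, -1.8]
width: 0.0599
TCP [ 0.5237 -0.1306  0.1084] yaw -0.065
wz 0.0
after turn: tool mm [ 3.3  1.4 88.4]
168 364 206 344
[ 48.   -0.2 -17. ]
[-48.3  -0.2 -16.4]
```

```bash
python3 -m crank '[{"fingers":52,"x":1.5,"y":1,"z":35,"wx":0,"wy":0,"wz":0},{"fingers":52,"x":0,"y":0,"z":30,"wx":0,"wy":0,"wz":0},{"fingers":52,"x":0,"y":0,"z":15,"wx":0,"wy":0,"wz":0},{"fingers":52,"x":0,"y":0,"z":5,"wx":0,"wy":0,"wz":0},{"fingers":52,"x":0,"y":0,"z":0,"wx":0,"wy":0,"wz":0}]'
python3 -c "
from h import *
shift(get_state(),[.5264,-.132,.0155],-.0655)"
```

```text
clock: 13.38
ee_pos: [0.5278, -0.1337, 0.0278]
eef_rot: [3.139, -0.105, 0.002]
ft_force: [0.5, -0.6, -0.7]
width: 0.0598
TCP [ 0.5278 -0.1337  0.0278] yaw -0.067
wz -0.002
after turn: tool mm [-1.5 -1.6 12.3]
```

```bash
python3 -m crank '[{"fingers":52,"x":-0.5,"y":-1,"z":6,"wx":0,"wy":0,"wz":0},{"fingers":52,"x":0,"y":0,"z":2,"wx":0,"wy":0,"wz":0},{"fingers":52,"x":0,"y":0,"z":0,"wx":0,"wy":0,"wz":0}]'; python3 -m crank '[{"fingers":52,"x":0,"y":0,"z":1.5,"wx":0,"wy":0,"wz":0},{"fingers":52,"x":0,"y":0,"z":1.5,"wx":0,"wy":0,"wz":0},{"fingers":52,"x":0,"y":0,"z":0,"wx":0,"wy":0,"wz":0}]'
```

```text
clock: 13.75
ee_pos: [0.5266, -0.1325, 0.0186]
eef_rot: [-3.14, 0.106, 0.0]
ft_force: [0.0, -1.0, -0.7]
width: 0.0597
clock: 14.12
ee_pos: [0.5266, -0.1325, 0.0154]
eef_rot: [-3.14, 0.106, 0.0]
ft_force: [0.1, -0.1, -1.6]
width: 0.0597
```

```bash
python3 -m crank '[{"fingers":52,"x":0,"y":0,"z":1,"wx":0,"wy":0,"wz":0},{"fingers":52,"x":0,"y":0,"z":0,"wx":0,"wy":0,"wz":0}]'; python3 -m crank '[{"fingers":52,"x":0,"y":0,"z":1,"wx":0,"wy":0,"wz":0},{"fingers":52,"x":0,"y":0,"z":0,"wx":0,"wy":0,"wz":0}]'
```

```text
clock: 14.38
ee_pos: [0.5268, -0.1326, 0.0153]
eef_rot: [3.14, -0.106, 0.0]
ft_force: [-2.7, 0.2, 4.2]
width: 0.0602
clock: 14.62
ee_pos: [0.5267, -0.1326, 0.0152]
eef_rot: [3.14, -0.106, 0.001]
ft_force: [-5.2, 2.1, 9.2]
width: 0.0603
```

The tin is on the floor: contact force is rising and TCP z matches the predicted 15.3 mm. I'll release and go to the yellow tin.

```bash
python3 -m crank '[{"fingers":54,"x":0,"y":0,"z":-1.5,"wx":0,"wy":0,"wz":0},{"fingers":74,"x":0,"y":0,"z":0,"wx":0,"wy":0,"wz":0},{"fingers":74,"x":0,"y":0,"z":0,"wx":0,"wy":0,"wz":0},{"fingers":74,"x":0,"y":0,"z":-20,"wx":0,"wy":0,"wz":0},{"fingers":74,"x":0,"y":0,"z":-55,"wx":0,"wy":0,"wz":0},{"fingers":74,"x":0,"y":0,"z":-60,"wx":0,"wy":0,"wz":0},{"fingers":87,"x":0,"y":0,"z":-60,"wx":0,"wy":0,"wz":0},{"fingers":87,"x":0,"y":0,"z":0,"wx":0,"wy":0,"wz":0}]'
python3 - <<'E'
from h import *
tinfit('h','tin_blue_c',[.5264,-.132,-.066,.008])
E
python3 -m crank '[{"fingers":87,"x":4,"y":-54,"z":0,"wx":0,"wy":0,"wz":0},{"fingers":87,"x":4,"y":-54,"z":0,"wx":0,"wy":0,"wz":0},{"fingers":87,"x":4,"y":-54,"z":0,"wx":0,"wy":0,"wz":0},{"fingers":87,"x":4,"y":-54,"z":0,"wx":0,"wy":0,"wz":0},{"fingers":87,"x":4,"y":-54,"z":0,"wx":0,"wy":0,"wz":0},{"fingers":87,"x":4,"y":-52,"z":0,"wx":0,"wy":0,"wz":0},{"fingers":87,"x":0,"y":0,"z":0,"wx":0,"wy":0,"wz":0},{"fingers":87,"x":0,"y":0,"z":0,"wx":0,"wy":0,"wz":0}]'
python3 - <<'E'
from h import *
s,v=tinfit('i','tin_yellow_c',[.6215,.1885,.1,0])
print(s['clock'])
if v is not None: shift(s,[v[0],v[1],.003],v[2])
h,i=cv2.imread('pics/h.png'),cv2.imread('pics/i.png')
cv2.imwrite('pics/hi.png',cv2.resize(np.hstack([h[60:300],i[60:300]]),None,fx=.7,fy=.7,interpolation=cv2.INTER_AREA))
E
```

```text
clock: 15.62
ee_pos: [0.5288, -0.1332, 0.2186]
eef_rot: [3.136, -0.105, 0.02]
ft_force: [0.9, -0.4, -0.1]
width: 0.0863
net [([272.0, 190.0], 0.9, [0.5248, -0.1303])]
fit [ 0.5235 -0.1324 -0.0677] 0.9652759330230796
clock: 16.77
ee_pos: [0.5717, 0.1865, 0.2082]
eef_rot: [3.138, -0.105, -0.005]
ft_force: [0.4, -0.5, -0.3]
width: 0.0869
net [([275.0, 138.0], 0.59, [0.6191, 0.1829])]
fit [0.6222 0.1821 0.1119] 0.9545859849116027
16.775
TCP [0.5717 0.1865 0.2082] yaw -0.067
wz -0.179
after turn: tool mm [ 50.4   9.8 205.1]
```

View pics/hi.png

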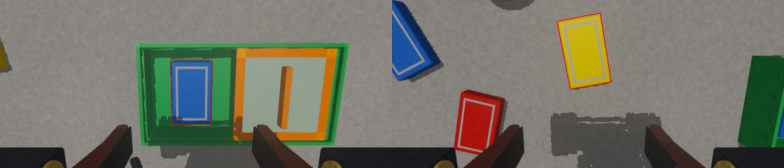

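Left panel: the blue tin lies flat and centred in the compartment, with the cover fully open. Right panel: the fit sits on the yellow tin. I'll grasp the yellow one.

```bash
python3 -m crank '[{"fingers":87,"x":0,"y":0,"z":30,"wx":0,"wy":0,"wz":-0.179},{"fingers":87,"x":25,"y":5,"z":40,"wx":0,"wy":0,"wz":0},{"fingers":87,"x":25,"y":5,"z":45,"wx":0,"wy":0,"wz":0},{"fingers":87,"x":0,"y":0,"z":40,"wx":0,"wy":0,"wz":0},{"fingers":87,"x":0,"y":0,"z":20,"wx":0,"wy":0,"wz":0},{"fingers":87,"x":0,"y":0,"z":0,"wx":0,"wy":0,"wz":0},{"fingers":87,"x":0,"y":0,"z":0,"wx":0,"wy":0,"wz":0}]'
python3 - <<'E'
from h import *
s=get_state();shift(s,[.6222,.1821,.005],.1119)
E
```

```text
clock: 17.8
ee_pos: [0.6242, 0.1828, 0.0377]
eef_rot: [-3.136, -0.175, -0.006]
ft_force: [-0.2, -0.4, 0.5]
width: 0.0871
TCP [0.6242 0.1828 0.0377] yaw 0.112
wz -0.0
after turn: tool mm [-2.1  0.5 32.7]
```

```bash
python3 -m crank '[{"fingers":87,"x":-1,"y":0,"z":20,"wx":0,"wy":0,"wz":0},{"fingers":87,"x":0,"y":0,"z":11,"wx":0,"wy":0,"wz":0},{"fingers":57,"x":0,"y":0,"z":0,"wx":0,"wy":0,"wz":0},{"fingers":52,"x":0,"y":0,"z":0,"wx":0,"wy":0,"wz":0},{"fingers":52,"x":0,"y":0,"z":0,"wx":0,"wy":0,"wz":0},{"fingers":52,"x":0,"y":0,"z":0,"wx":0,"wy":0,"wz":0}]'
python3 -c "
from h import *
s=get_state();shift(s,[.526,-.1325,.15],-.067)"
```

```text
clock: 18.55
ee_pos: [0.6225, 0.1827, 0.0047]
eef_rot: [-3.137, -0.175, -0.002]
ft_force: [-0.0, 0.1, 0.8]
width: 0.0601
TCP [0.6225 0.1827 0.0047] yaw 0.112
wz 0.179
after turn: tool mm [ -75.   320.9 -145.4]
```

```bash
python3 -m crank '[{"fingers":52,"x":0,"y":0,"z":-20,"wx":0,"wy":0,"wz":0},{"fingers":52,"x":0,"y":0,"z":-50,"wx":0,"wy":0,"wz":0.179},{"fingers":52,"x":0,"y":0,"z":-50,"wx":0,"wy":0,"wz":0},{"fingers":52,"x":0,"y":0,"z":-28,"wx":0,"wy":0,"wz":0},{"fingers":52,"x":-12,"y":45,"z":0,"wx":0,"wy":0,"wz":0},{"fingers":52,"x":-12.5,"y":55,"z":0,"wx":0,"wy":0,"wz":0},{"fingers":52,"x":-12.5,"y":55,"z":0,"wx":0,"wy":0,"wz":0},{"fingers":52,"x":-12.5,"y":55,"z":0,"wx":0,"wy":0,"wz":0},{"fingers":52,"x":-12.5,"y":55,"z":0,"wx":0,"wy":0,"wz":0},{"fingers":52,"x":-12.5,"y":53,"z":0,"wx":0,"wy":0,"wz":0}]'
python3 -m crank '[{"fingers":52,"x":0,"y":0,"z":0,"wx":0,"wy":0,"wz":0},{"fingers":52,"x":0,"y":0,"z":35,"wx":0,"wy":0,"wz":0},{"fingers":52,"x":0,"y":0,"z":0,"wx":0,"wy":0,"wz":0},{"fingers":52,"x":0,"y":0,"z":0,"wx":0,"wy":0,"wz":0}]'
python3 - <<'E'
from h import *
s=get_state();f=grab_frame('wrist');c=cam(f,s);m=mask('wrist','tin_yellow_c',proj(c,[*s['ee_pos'][:2],s['ee_pos'][2]+.012])[0])
shift(s,[.5266,-.1325,.0367],-.067)
if m is not None:
    r,q=np.nonzero(m);print(r.min(),r.max(),q.min(),q.max())
    z=s['ee_pos'][2]-.0047+.024
    R=Ro.from_rotvec(s['eef_rot']).as_matrix()
    for p in ((q.mean(),r.min()),(q.mean(),r.max()),):
        print((R.T@(ray(c,p,z)-s['ee_pos'])*1000).round(1))
E
```

```text
clock: 19.8
ee_pos: [0.5257, -0.1314, 0.1539]
eef_rot: [3.139, -0.106, 0.003]
ft_force: [1.0, -0.9, -1.5]
width: 0.0598
clock: 20.3
ee_pos: [0.5269, -0.129, 0.1185]
eef_rot: [3.14, -0.104, 0.002]
ft_force: [-0.2, 0.2, -0.8]
width: 0.0598
TCP [ 0.5269 -0.129   0.1185] yaw -0.066
wz 0.001
after turn: tool mm [-0.1  3.5 81.8]
162 363 205 346
[ 50.8   0.1 -19.2]
[-45.4   0.1 -19.3]
```

```bash
python3 -m crank '[{"fingers":52,"x":-2.8,"y":3.3,"z":35,"wx":0,"wy":0,"wz":0},{"fingers":52,"x":0,"y":0,"z":25,"wx":0,"wy":0,"wz":0},{"fingers":52,"x":0,"y":0,"z":10,"wx":0,"wy":0,"wz":0},{"fingers":52,"x":0,"y":0,"z":3,"wx":0,"wy":0,"wz":0},{"fingers":52,"x":0,"y":0,"z":0,"wx":0,"wy":0,"wz":0}]'
python3 -c "
from h import *
shift(get_state(),[.5239,-.1325,.0367],-.067)"
```

```text
clock: 21.02
ee_pos: [0.5241, -0.1329, 0.0454]
eef_rot: [3.139, -0.105, 0.003]
ft_force: [-0.4, -0.2, -1.1]
width: 0.0599
TCP [ 0.5241 -0.1329  0.0454] yaw -0.067
wz -0.0
after turn: tool mm [-0.2 -0.4  8.7]
```

```bash
python3 -m crank '[{"fingers":52,"x":0,"y":-0.4,"z":4,"wx":0,"wy":0,"wz":0},{"fingers":52,"x":0,"y":0,"z":2,"wx":0,"wy":0,"wz":0},{"fingers":52,"x":0,"y":0,"z":0,"wx":0,"wy":0,"wz":0}]'; python3 -m crank '[{"fingers":52,"x":0,"y":0,"z":1.5,"wx":0,"wy":0,"wz":0},{"fingers":52,"x":0,"y":0,"z":0,"wx":0,"wy":0,"wz":0}]'; python3 -m crank '[{"fingers":52,"x":0,"y":0,"z":1,"wx":0,"wy":0,"wz":0},{"fingers":52,"x":0,"y":0,"z":0,"wx":0,"wy":0,"wz":0}]'
```

```text
clock: 21.4
ee_pos: [0.5233, -0.1323, 0.038]
eef_rot: [-3.14, 0.106, 0.0]
ft_force: [-0.1, 0.6, -2.1]
width: 0.0599
clock: 21.65
ee_pos: [0.5235, -0.1324, 0.0367]
eef_rot: [3.14, -0.106, 0.001]
ft_force: [0.1, -0.5, -0.4]
width: 0.0599
clock: 21.9
ee_pos: [0.5235, -0.1324, 0.0367]
eef_rot: [3.14, -0.106, 0.001]
ft_force: [-2.9, 0.1, 5.1]
width: 0.0597
```

Contact came at exactly the predicted height. I'll release, rise and check.

```bash
python3 -m crank '[{"fingers":56,"x":0,"y":0,"z":-0.7,"wx":0,"wy":0,"wz":0},{"fingers":74,"x":0,"y":0,"z":0,"wx":0,"wy":0,"wz":0},{"fingers":74,"x":0,"y":0,"z":0,"wx":0,"wy":0,"wz":0},{"fingers":74,"x":0,"y":0,"z":-20,"wx":0,"wy":0,"wz":0},{"fingers":74,"x":0,"y":0,"z":-55,"wx":0,"wy":0,"wz":0},{"fingers":50,"x":-10,"y":50,"z":-35,"wx":0,"wy":0,"wz":0},{"fingers":40,"x":-10,"y":40,"z":-35,"wx":0,"wy":0,"wz":0},{"fingers":40,"x":0,"y":0,"z":0,"wx":0,"wy":0,"wz":0},{"fingers":40,"x":0,"y":0,"z":0,"wx":0,"wy":0,"wz":0}]'
python3 - <<'E'
from h import *
s,v=tinfit('j','tin_yellow_c',[.5264,-.132,-.066,.032])
d=place_of('wrist','rib');f=grab_frame('wrist');c=cam(f,s)
print('rib',[(np.round(q['position']).tolist(),round(q['conf'],2),ray(c,q['position'],.0735).round(4).tolist()) for q in d])
shift(s,[.5175,-.2532,.070],-.067)
E
```

```text
clock: 23.02
ee_pos: [0.4974, -0.2204, 0.1814]
eef_rot: [-3.139, 0.106, -0.0]
ft_force: [0.8, 0.6, -0.0]
width: 0.0407
net [([178.0, 176.0], 0.97, [0.5218, -0.1374])]
rib [([313.0, 177.0], 0.77, [0.5181, -0.2515, 0.0735])]
TCP [ 0.4974 -0.2204  0.1814] yaw -0.067
wz -0.0
after turn: tool mm [ 22.2  31.4 111.4]
```

View pics/j.png

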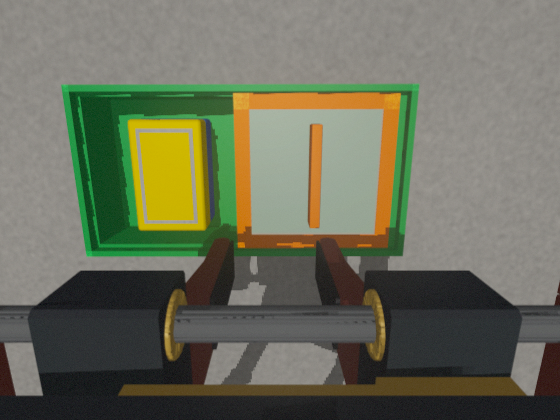

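The yellow tin sits squarely over the blue one. The sliver of blue visible at column 213 is what parallax predicts for an aligned stack. The rib is at (313,177). I'll pinch it and close the cover.

```bash
python3 -m crank '[{"fingers":40,"x":22,"y":31,"z":25,"wx":0,"wy":0,"wz":0},{"fingers":40,"x":0,"y":0,"z":45,"wx":0,"wy":0,"wz":0},{"fingers":40,"x":0,"y":0,"z":25,"wx":0,"wy":0,"wz":0},{"fingers":40,"x":0,"y":0,"z":10,"wx":0,"wy":0,"wz":0},{"fingers":40,"x":0,"y":0,"z":0,"wx":0,"wy":0,"wz":0},{"fingers":40,"x":0,"y":0,"z":0,"wx":0,"wy":0,"wz":0}]'
python3 -c "
from h import *
shift(get_state(),[.5175,-.2532,.070],-.067)"
```

```text
clock: 24.02
ee_pos: [0.5181, -0.2534, 0.078]
eef_rot: [3.139, -0.105, 0.004]
ft_force: [0.2, -0.2, 0.4]
width: 0.04
TCP [ 0.5181 -0.2534  0.078 ] yaw -0.067
wz 0.0
after turn: tool mm [-0.6 -0.2  8. ]
```

```bash
python3 -m crank '[{"fingers":40,"x":0,"y":0,"z":7,"wx":0,"wy":0,"wz":0},{"fingers":4,"x":0,"y":0,"z":0,"wx":0,"wy":0,"wz":0},{"fingers":4,"x":0,"y":0,"z":0,"wx":0,"wy":0,"wz":0},{"fingers":4,"x":0,"y":0,"z":0,"wx":0,"wy":0,"wz":0},{"fingers":4,"x":0,"y":-10,"z":0,"wx":0,"wy":0,"wz":0},{"fingers":4,"x":0,"y":-20,"z":0,"wx":0,"wy":0,"wz":0},{"fingers":4,"x":0,"y":-25,"z":0,"wx":0,"wy":0,"wz":0},{"fingers":4,"x":0,"y":-25,"z":0,"wx":0,"wy":0,"wz":0},{"fingers":4,"x":0,"y":-20,"z":0,"wx":0,"wy":0,"wz":0}]'
python3 -m crank '[{"fingers":4,"x":0,"y":-12,"z":0,"wx":0,"wy":0,"wz":0},{"fingers":4,"x":0,"y":-5,"z":0,"wx":0,"wy":0,"wz":0},{"fingers":4,"x":0,"y":-2,"z":0,"wx":0,"wy":0,"wz":0},{"fingers":4,"x":0,"y":0,"z":0,"wx":0,"wy":0,"wz":0}]'
```

```text
clock: 25.15
ee_pos: [0.524, -0.1516, 0.0695]
eef_rot: [3.14, -0.104, 0.0]
ft_force: [0.7, -2.0, 0.3]
width: 0.0077
clock: 25.65
ee_pos: [0.5251, -0.1344, 0.0694]
eef_rot: [-3.139, 0.106, 0.001]
ft_force: [-3.1, 0.9, 3.4]
width: 0.0078
```

```bash
python3 -m crank '[{"fingers":4,"x":0,"y":-2,"z":0,"wx":0,"wy":0,"wz":0},{"fingers":4,"x":0,"y":-1.5,"z":0,"wx":0,"wy":0,"wz":0},{"fingers":4,"x":0,"y":0,"z":0,"wx":0,"wy":0,"wz":0}]'; python3 -m crank '[{"fingers":4,"x":0,"y":-1,"z":0,"wx":0,"wy":0,"wz":0},{"fingers":4,"x":0,"y":0,"z":0,"wx":0,"wy":0,"wz":0}]'
```

```text
clock: 26.02
ee_pos: [0.5253, -0.1314, 0.0694]
eef_rot: [3.139, -0.106, -0.0]
ft_force: [-4.6, -1.6, 4.2]
width: 0.0081
clock: 26.28
ee_pos: [0.5253, -0.1313, 0.0694]
eef_rot: [3.137, -0.107, -0.0]
ft_force: [-3.8, -6.0, 3.4]
width: 0.0079
```

```bash
python3 -m crank '[{"fingers":4,"x":0,"y":-1.5,"z":0,"wx":0,"wy":0,"wz":0},{"fingers":4,"x":0,"y":0,"z":0,"wx":0,"wy":0,"wz":0}]'; python3 -m crank '[{"fingers":30,"x":0,"y":1,"z":0,"wx":0,"wy":0,"wz":0},{"fingers":30,"x":0,"y":0,"z":0,"wx":0,"wy":0,"wz":0},{"fingers":30,"x":0,"y":0,"z":-25,"wx":0,"wy":0,"wz":0},{"fingers":30,"x":0,"y":0,"z":-60,"wx":0,"wy":0,"wz":0},{"fingers":30,"x":-20,"y":-20,"z":-50,"wx":0,"wy":0,"wz":0},{"fingers":30,"x":0,"y":0,"z":0,"wx":0,"wy":0,"wz":0},{"fingers":30,"x":0,"y":0,"z":0,"wx":0,"wy":0,"wz":0}]'
python3 - <<'E'
from h import *
s=get_state();f=grab_frame('wrist');c=cam(f,s)
d=place_of('wrist','rib');print('rib',[(np.round(q['position']).tolist(),round(q['conf'],2),ray(c,q['position'],.0735).round(4).tolist()) for q in d])
g=grab_frame('side');c2=cam(g)
for n in ('tin_red_c','marker','jar','can_a','tape','notepad','tin_blue_c'): print(n,[(np.round(ray(c2,q['position'],0)[:2],3).tolist(),round(q['conf'],2)) for q in place_of('side',n)])
cv2.imwrite('pics/k.png',cv2.resize(np.hstack([f['color'],g['color']]),(800,300),interpolation=cv2.INTER_AREA)[...,::-1])
E
```

```text
clock: 26.52
ee_pos: [0.5253, -0.1313, 0.0694]
eef_rot: [3.135, -0.108, -0.0]
ft_force: [-4.5, -10.2, 2.4]
width: 0.0079
clock: 27.4
ee_pos: [0.5071, -0.1078, 0.2036]
eef_rot: [-3.139, 0.104, -0.0]
ft_force: [0.6, -0.5, 0.3]
width: 0.0301
rib [([301.0, 176.0], 0.95, [0.5258, -0.1315, 0.0735])]
tin_red_c [([0.525, 0.371], 0.41)]
marker [([0.371, -0.03], 0.85), ([0.532, 0.361], 0.44)]
jar [([0.763, -0.179], 0.95)]
can_a [([0.781, -0.068], 0.78), ([0.779, 0.048], 0.67)]
tape [([0.739, 0.275], 0.62), ([0.322, 0.302], 0.46)]
notepad [([0.329, 0.301], 0.8)]
tin_blue_c [([0.645, 0.448], 0.88), ([0.157, 0.353], 0.62), ([0.375, 0.46], 0.59)]
```

View pics/k.png

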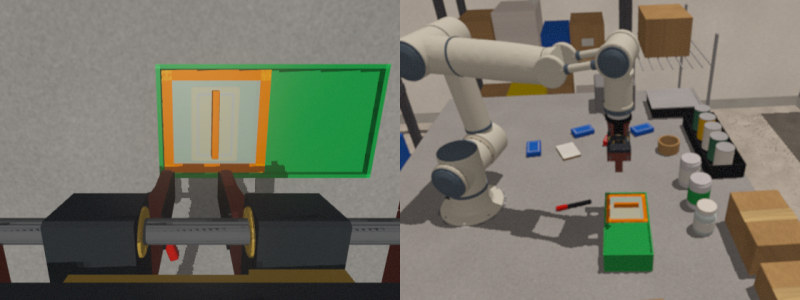

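The cover is fully shut: the rib is at (0.526, -0.1315), 122 mm from the open stop. Nothing else has moved and the robot is clear.

```bash
python3 -c "
from station import *
print(close_job())"
```

```text
the job is handed in; nothing more can be done
None
```

The meal case is packed and the job is handed in, at about 27.5 s of the 72 s allowed. I slid the cover back to its stop, set down the farthest-right blue tin and then the yellow tin on it, and slid the cover shut.

**Checks that agreed:**
- **Cover open and shut:** it met both end stops at about 10 N, and the rib travelled 122 mm between them. After release the rib was seen at (0.526, -0.1315), the shut position.
- **Blue tin:** it touched the compartment floor at the height I predicted. Seen from above, it lay flat and near the centre.
- **Yellow tin:** it touched the blue tin at the predicted height, with about 5 N of contact. The picture afterwards showed the two lined up.
- **Other things:** in the last side view, the cans, jar, tape, notepad, marker and the other blue tins were where they started, to within the detector's scatter of up to 2 cm or so. The red tin was partly hidden behind the gripper there and was found only with low confidence, near its starting place.

**Checks that disagreed or were missing:**
- **Blue tin's x position:** the camera fit and the arm reading at release differed by about 3 mm. The compartment leaves about 13 mm of clearance at each end.
- **Yellow tin's outline fit:** the final one returned nothing, so I judged that stack from the picture and the detected centre.
- **First move call:** it was refused because the rows were incomplete, and nothing moved.

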